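# Refit the dust shoe and the splined drum of a ski-scraper sharpener

## Robot

A 6-joint arm with a two-finger parallel gripper is mounted at the origin on the work surface. World frame = base frame: x ahead of the robot, y to its left, z up, the work surface at z = 0. Lengths are in m, angles in rad, forces in N, time in s.
With the tool pointing down it reaches from about 0.25 to 0.775 m from the base axis. Payload 4 kg.
Tool frame: the origin (TCP) lies on the centre line of the jaws, within the pads' length; the fingertips stand 19 mm ahead of it and the grasp point (between the pads) is the TCP; x points along the fingers, z is the direction in which the jaws open and shut, and the axes are right-handed (so a half turn about x gives the same grasp; the last joint's range is limited). The gripper opens to 94 mm and grips with 3 to 60 N. Pads are 16 mm wide; open, the fingers measure 119 mm over their backs; the gripper's body (75 mm by 177 mm) begins 78 mm behind the grasp point.
Start: joints at [-1.401, 0.087, 1.371, -0, 1.684, -0.103], TCP at [0.148, -0.53, 0.225] pointing down, gripper open.
Joint ranges: [-3.1, 3.1], [-0.76, 2.03], [0.27, 2.55], [-1.08, 4.22], [0.17, 2.65], [-2.57, 2.57]. Speed limits (rad/s): [2.79, 2.79, 3.14, 3.14, 3.14, 3.14].

## Interface

Orientations are given as [roll, pitch, yaw] about the fixed x, y, z axes, in that order (R = Rz(yaw) Ry(pitch) Rx(roll)).
In Python, from bench import robot, snapshot, camera_params gives the robot as it stands.
- The arm moves only by the tool step_arm, never from a script. Its argument "motion" is text: rows parted by semicolons, each of 7 numbers parted by spaces: the opening in per cent of the stroke, from 0 (shut) to 100 (fully open), then the shift along the tool's x, y, z in cm, then the turn, a rotation vector about the tool's x, y, z in rad. A call has 1 to 20 rows; each row shifts and turns the commanded pose from where the row before left it, along the tool's axes as they then stand; what a row does not reach is not made up. A row lasts 1/12 s, in which the tool goes at most 41.7 mm and 7.16 degrees, less where a joint would pass 70% of its speed; a pose out of reach is approached as far as the arm can. A call with a gripper value outside its range is refused whole. The fingers move at their own pace and stop on an object; the grip force is fixed at half the most. Time passes only in rows, so rows that do not move let the fingers close. It gives the time, the measured TCP pose, the force and the opening at its end, in the units of the state.
- robot.get_obs(): the state, without advancing time (a new reading comes with each control period).
- snapshot(name): name is "side" or "top" or "wrist"; returns the picture (420x560x3 uint8, red, green, blue); there is no depth.
- camera_params(name): a dict with "fx", "fy", "cx", "cy" (pixels), "D" ([k1, k2, p1, p2, k3] as OpenCV has them; the pictures are not rectified), "R" (3x3) and "t" (3): a world point X has camera coordinates R X + t. Camera axes: x right, y down, z forward; pixel columns grow to the right and rows downward; lengths in m; the calibration is good to about 2 mm. A picture is of the moment at which its call begins: read the wrist's pose just before it. camera_params takes no time and is no camera call; for the wrist camera it gives the pose at the moment of the call.
- robot.close_job(): hands the job in, once; it reports no verdict.
The state is a dict: "time": time; "joint_positions": joint angles; "qvel": joint speeds; "joint_torque": joint torques, N m; "tool_pos": TCP position; "ee_rot": TCP orientation; "wrist_force": force on the tool from outside, world axes, zero at the start; "wrist_torque": the same for the moment, N m; "width": finger opening in m.
Only numpy, scipy, OpenCV 4.12 (cv2) and the standard library are available. Lean on these libraries where they do the work, as an engineer would, in place of code of your own. Each camera call takes 0.05 s, during which the arm holds its last target.

## Task

Put the scraper sharpener back together: lower the dust shoe's ring over the spindle so that it lies flat on the deck with its hose port behind the fence, and let go of it; then lower the grinding drum over the spindle, hex hub up, turn it until its bore meshes with the splines and slide it down. Press the drum fully home against the spring washer and finish while still holding it pressed down there, so that I can tighten its grub screws. Drop neither part, and leave the other things on the bench where they lie.

Things in the scene. Friction and masses are not known exactly. Their poses are not given: they have to be found in the camera images.
- sharpener: electric scraper sharpener, fixed: grey housing, aluminium deck, 170 (along its x, from -75 to +95) x 240 (y). Origin on the spindle's axis at bench level, z up, deck top at z = 100. Split fence on the deck at x = -32 to -22, |y| = 36 to 120, 26 high; behind the fence is +x. Two thumb knobs 22 high at x = -4, |y| = 86. A chamfered boss 40 across, 6 high, rings the spindle's foot. Position and yaw vary
- spline_top (a point): top end of the splines, on the axis of the upright steel spindle, 46 above the deck. Core 16 across with 6 straight ridges, 3.6 wide, 25 across, from the washer up to here; one ridge points along this point's x, the others every 60 deg. Above it a cone 7 high narrows to a round nose 12 across. The spindle's angle varies; it is stiff to turn (0.5 N m)
- nose_tip (a point): tip of the spindle's round nose, on its axis, 75 above the deck
- washer (a joint): how far the spring washer round the spindle's foot, a disc 38 across, is pressed down, in m: 0 = up (its top 18 above the deck), 0.008 = on its stop (top 10 above the deck). It pushes back with 6 N at the start of its travel, 14 N at the stop
- drum: grinding drum, standing upright, 0.3 kg, 80 high: foot flange 52 across and 8 high with small grub screws, brown grit sleeve 48 across to z = 56, hex hub on top. Origin at the centre of the underside, z up. The through bore has 6 teeth 3.4 wide from z = 3 to 33, 18 across between tips, grooves 28 across; a groove lies behind every hub flat. Fully home its underside is 10 above the deck
- hub_top (a point): centre of the top of the drum's aluminium hex hub: 34 across flats, 24 high (z = 56 to 80 of the drum), one flat facing the drum's +x. The drum meshes, with about 7 deg and 1 mm of play either way, when its x is in line with that of spline_top or any multiple of 60 deg from it; unmeshed, it rides on the spline ends, its underside about 43 above the deck
- dust_shoe: dust shoe lying flat, grey plastic, 0.1 kg: ring 60 across, 4 thick, hole 44 across, with a tongue 40 wide running along +x to a round upright hose port. Origin at the centre of the ring's underside, z up. Fully on, the ring lies round the boss with its underside on the deck and the tongue along the sharpener's +x, within about 40 deg
- port_top (a point): centre of the top of the shoe's hose port, where the shoe is gripped: a round pipe stub 35 across (37 at its foot), open at the top, 70 from the ring's centre along the shoe's x, 44 above the shoe's underside
- brass_brush: the wood-backed brass-bristle brush, 130 x 36 x 36, lying bristles down; origin under its centre
- pole_basket: the aluminium pole basket, a disc 76 across with a hub 24 high; origin under its centre
- brake_retainer: the blue plastic ski brake retainer, a flat C 80 long and 18 high; origin under the middle of its back bar
- wax_cork: the cork block, 100 x 55 x 34; origin under its centre
- scraper: the clear plastic scraper plate, 60 x 140 x 5, lying flat; origin under its centre
- wax_tin: the kick wax tin with a white cap, 41 across, 52 high; origin under its centre
- file_block: the wooden file block, 110 x 40 x 20; origin under its centre
Things that resemble listed ones, but are neither listed nor needed, are in the scene too. There is more than one size of the dust_shoe; the job needs the middle-sized. What is shaped like the drum but red is not meant.

How it is judged:
By the outcome, as a careful person would: the job done as asked, in the order asked, and still so for the second after the job is handed in, while the arm keeps its last pose, push and grip.
It also fails if it takes over 69 s, if anything falls off the work surface, if the arm or the gripper's body presses on something with over 40 N, if the wrist force passes 120 N, or if a joint passes its speed limit or range.

## Working session

There is one attempt and no reset: what is moved stays moved. The work goes in short steps, Python scripts to look and compute and a tool call to move; the robot and the scene stay as the last step left them, time stands still between calls to the robot, and variables do not carry over. Pictures are saved under pics/ and viewed, and the job is handed in when it is done.

Besides the shell and the picture viewer there is one more tool, called after "Request:" in YAML: its name, and indented under it one key for each argument. step_arm: Moves the arm, as the interface text tells. Its arguments: {"type":"object","properties":{"motion":{"type":"string"}},"required":["motion"]}

```bash
ls; mkdir -p pics
python3 - <<'E'
from bench import robot, snapshot, camera_params
import cv2,numpy as np
o=robot.get_obs();print(o)
for n in ["side","top","wrist"]:
    im=snapshot(n);cv2.imwrite(f"pics/{n}0.png",cv2.cvtColor(im,cv2.COLOR_RGB2BGR));p=camera_params(n)
    print(n,{k:np.round(v,4).tolist() for k,v in p.items()})
E
```

```text
pics
{'time': 0.0, 'joint_positions': array([-1.40111486e+00,  8.79339547e-02,  1.37224866e+00, -2.20877282e-05,
        1.68358900e+00, -1.03114029e-01]), 'qvel': array([-0.00117197, -0.00051257, -0.00120081,  0.00186611,  0.00073526,
        0.00132492]), 'joint_torque': array([ 1.24200204e-03, -3.40173912e+01, -3.02429688e+01,  7.18169357e-02,
        3.28153709e-02, -1.71252500e-04]), 'tool_pos': array([ 0.14807845, -0.52916422,  0.22331847]), 'ee_rot': array([3.04855315, 1.56861725, 1.75054986]), 'wrist_force': array([ 0.69031976,  0.46097012, -0.15444915]), 'wrist_torque': array([-0.01856718,  0.04400791,  0.00161077]), 'width': 0.09362917243375543}
side {'fx': 502.6271, 'fy': 502.6271, 'cx': 280.532, 'cy': 204.0346, 'D': [-0.0469, 0.0, 0.0, 0.0, 0.0], 'R': [[0.9901, -0.1399, -0.0135], [-0.1131, -0.7358, -0.6677], [0.0834, 0.6626, -0.7443]], 't': [-0.5421, 0.1516, 1.6839]}
top {'fx': 435.9312, 'fy': 435.9312, 'cx': 281.8876, 'cy': 211.8184, 'D': [-0.0284, 0.0, 0.0, 0.0, 0.0], 'R': [[0.0139, -0.9998, -0.0111], [-0.9893, -0.0121, -0.1453], [0.1451, 0.013, -0.9893]], 't': [-0.0185, 0.5881, 1.2417]}
wrist {'fx': 346.7602, 'fy': 346.7602, 'cx': 281.4109, 'cy': 210.2504, 'D': [-0.0911, 0.0, 0.0, 0.0, 0.0], 'R': [[0.2698, -0.9629, -0.0018], [-0.9285, -0.2606, 0.2645], [-0.2552, -0.0697, -0.9644]], 't': [-0.5488, -0.0279, 0.3928]}
```

View pics/side0.png

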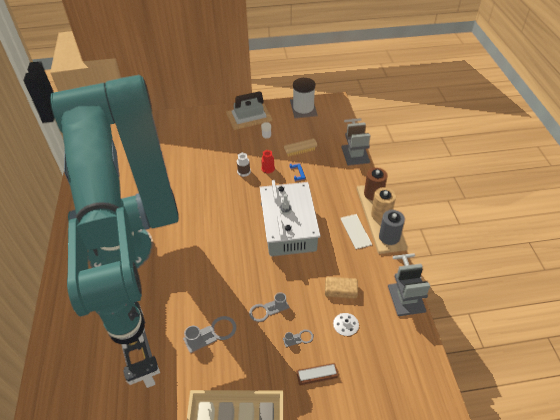

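View pics/top0.png

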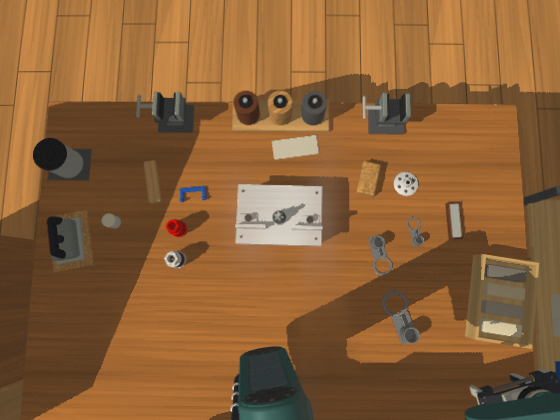

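View pics/wrist0.png

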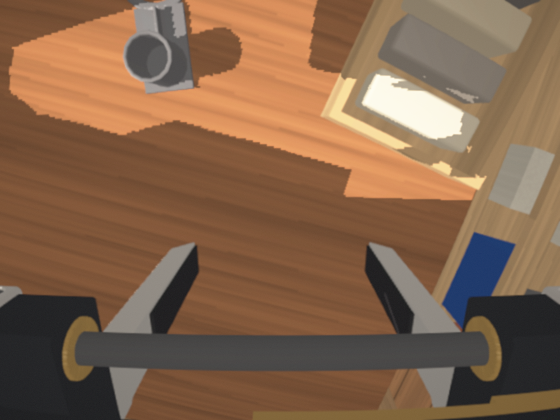

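The side view shows three dust shoes: large (210,333), middle (270,307) and small (298,338). The drum candidates are a dark-sleeved one at (243,165) and a red one at (268,162). I'll enlarge these areas to confirm which is which.

```bash
cat > h.py <<'E'
from bench import robot, snapshot, camera_params
import cv2,numpy as np
def save(im,n): cv2.imwrite(f"pics/{n}.png",cv2.cvtColor(im,cv2.COLOR_RGB2BGR))
def ray(p,px):
    K=np.array([[p['fx'],0,p['cx']],[0,p['fy'],p['cy']],[0,0,1]])
    u=cv2.undistortPoints(np.array([[px]],float),K,np.array(p['D'],float))[0,0]
    R=np.array(p['R']);t=np.array(p['t'])
    return -R.T@t, R.T@np.array([u[0],u[1],1.])
def onz(p,px,z):
    c,d=ray(p,px); return c+d*(z-c[2])/d[2]
def tri(obs):
    A=np.zeros((3,3));b=np.zeros(3)
    for p,px in obs:
        c,d=ray(p,px);d/=np.linalg.norm(d);M=np.eye(3)-np.outer(d,d);A+=M;b+=M@c
    return np.linalg.solve(A,b)
def proj(p,X):
    K=np.array([[p['fx'],0,p['cx']],[0,p['fy'],p['cy']],[0,0,1]])
    return cv2.projectPoints(np.array(X,float).reshape(-1,3),cv2.Rodrigues(np.array(p['R']))[0],np.array(p['t'],float),K,np.array(p['D'],float))[0][:,0]
def crop(im,x0,y0,x1,y1,s): return cv2.resize(im[y0:y1,x0:x1],None,fx=s,fy=s,interpolation=cv2.INTER_CUBIC)
E
python3 - <<'E'
import cv2,numpy as np
t=cv2.imread('pics/top0.png');s=cv2.imread('pics/side0.png')
def c(im,x0,y0,w,h): return cv2.resize(im[y0:y0+h,x0:x0+w],(400,300),interpolation=cv2.INTER_CUBIC)
a=np.vstack([np.hstack([c(t,230,175,100,75),c(t,355,210,80,60)]),np.hstack([c(t,155,215,60,45+15),c(s,220,140,80,60)])])
cv2.imwrite('pics/c1.png',a)
a=np.vstack([np.hstack([c(s,255,175,80,60),c(s,240,285,80,60)]),np.hstack([c(s,180,300,80,60),c(t,370,285,60,45+20)])])
cv2.imwrite('pics/c2.png',a)
E
```

```text
(no output)
```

View pics/c1.png

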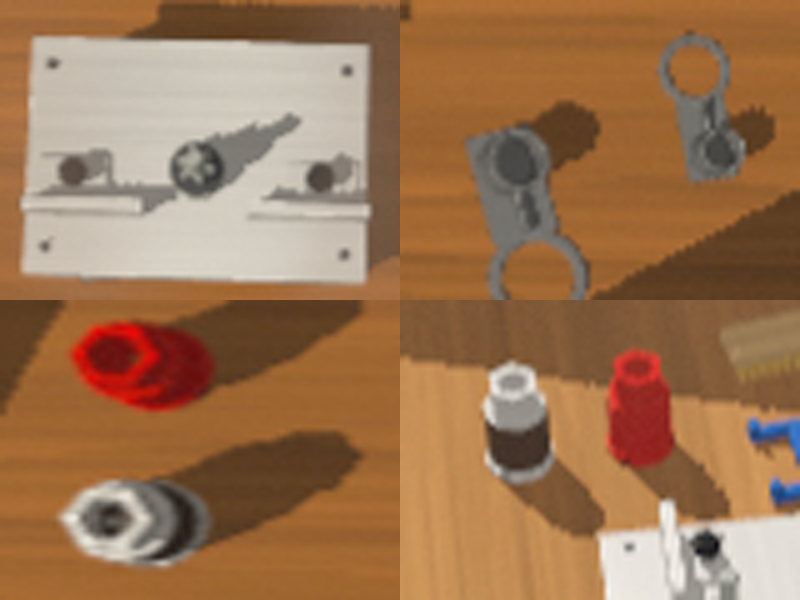

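View pics/c2.png

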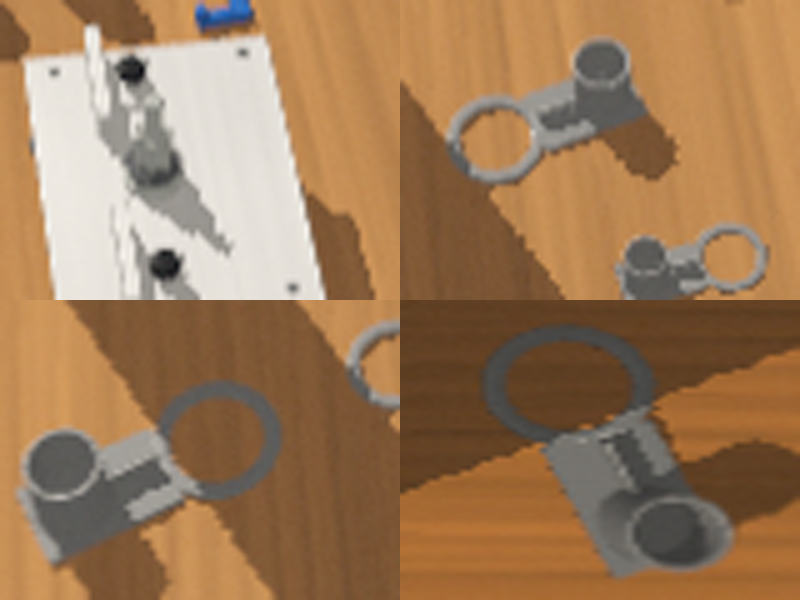

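The middle-sized shoe is at top (380,250), side (270,307): its port and ring lie between the other two in size. The drum is the aluminium one with the brown sleeve at top (175,259). The solid red one beside it is not the part. Next I'll compute positions.

Run:
```python
from h import *
T=camera_params('top');S=camera_params('side')
r=lambda x:np.round(x,4)
print('corners',[r(onz(T,p,.1)) for p in [(238.2,184.5),(322.5,186.2),(321.7,245.7),(235.5,243)]])
print('port',r(tri([(T,(378.6,242)),(S,(280,297.4))])),r(onz(T,(378.6,242),.044)),r(onz(S,(280,297.4),.044)))
print('ring',r(onz(T,(383,266),.004)),r(onz(S,(259.4,313),.004)))
print('hub',r(tri([(T,(171.2,259)),(S,(242.4,156))])),r(onz(T,(171.2,259),.08)),r(onz(S,(242.4,156),.08)))
print('nose',r(onz(T,(279.2,215.7),.175)),r(onz(S,(283,195),.175)),r(onz(T,(279.2,215.7),.146)))
import cv2
W=camera_params('wrist');R=np.array(W['R']);print('wristcam',r(-R.T@np.array(W['t'])),r(R.T@[0,0,1]))
from scipy.spatial.transform import Rotation as Ro
o=robot.get_obs();M=Ro.from_euler('xyz',o['ee_rot']).as_matrix();print(r(M)); 
print('cam in tool',r(M.T@(-R.T@np.array(W['t'])-o['tool_pos'])),r(M.T@R.T))
```

```text
corners [array([0.657 , 0.1137, 0.1   ]), array([ 0.6548, -0.1258,  0.1   ]), array([ 0.4861, -0.1236,  0.1   ]), array([0.4905, 0.1166, 0.1   ])]
port [ 0.5038 -0.293   0.0473] [ 0.5028 -0.2937  0.044 ] [ 0.5054 -0.291   0.044 ]
ring [ 0.4345 -0.314   0.004 ] [ 0.4392 -0.3114  0.004 ]
hub [0.4463 0.2979 0.0881] [0.4441 0.3    0.08  ] [0.4489 0.3069 0.08  ]
nose [ 0.5585 -0.0057  0.175 ] [0.5579 0.0006 0.175 ] [ 0.5625 -0.0051  0.146 ]
wristcam [ 0.2224 -0.5083  0.3852] [-0.2552 -0.0697 -0.9644]
[[-3.000e-04  9.630e-01  2.694e-01]
 [ 1.600e-03  2.694e-01 -9.630e-01]
 [-1.000e+00  2.000e-04 -1.600e-03]]
cam in tool [-0.1616  0.0772 -0.0004] [[ 1.000e-04 -2.647e-01  9.643e-01]
 [ 4.000e-04 -9.643e-01 -2.647e-01]
 [ 1.000e+00  4.000e-04 -0.000e+00]]
```

Sharpener: yaw about -1°, spindle near (0.562,-0.005). Shoe: yaw about 17°, port at (0.504,-0.292). The tool's present yaw already suits the shoe's port, so I'll go above it.

Request:
step_arm:
  motion: "100 0.4 3.1 -1 0 0 0;100 0.4 3.1 -1 0 0 0;100 0.4 3.1 -1 0 0 0;100 0.4 3.1 -1 0 0 0;100 0.4 3.1 -1 0 0 0;100 0.4 3.1 -1 0 0 0;100 0.4 3.1 -1 0 0 0;100 0.4 3.1 -1 0 0 0;100 0.4 3.1 -1 0 0 0;100 0.4 3.1 -1 0 0 0;100 0.4 3.1 -1 0 0 0;100 0.4 3.1 -1 0 0 0;100 0.4 3.3 -1.2 0 0 0;100 0 0 0 0 0 0;100 0 0 0 0 0 0"

```text
time: 1.4
tool_pos: [0.5033, -0.292, 0.1713]
ee_rot: [-2.294, 1.569, 2.695]
wrist_force: [-0.1, 0.1, 0.0]
width: 0.0943
```

Run:
```python
from h import *
o=robot.get_obs();p=camera_params('wrist');im=snapshot('wrist');save(im,'w1')
print(o['time'],o['tool_pos'],o['ee_rot'])
print(proj(p,[[.504,-.292,.044],[.437,-.3125,.004]]))
```

```text
1.4 [ 0.5032905  -0.29198572  0.171342  ] [-2.2935543   1.56863468  2.69496758]
[[282.34718051 206.94227713]
 [283.64331849 262.75660047]]
```

View pics/w1.png

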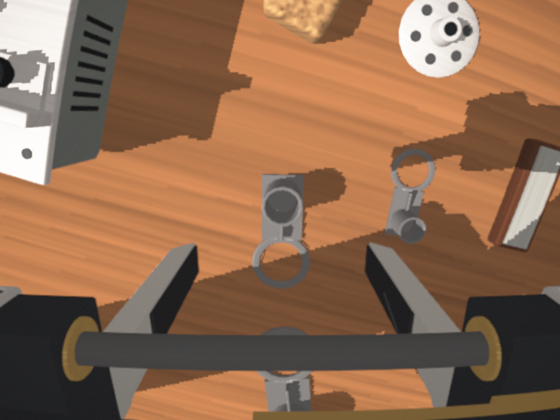

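The wrist view has the middle shoe's port at (282,205) and ring at (281,262), within 2 px of my prediction and in line with the tool. Going down to grip it.

Request:
step_arm:
  motion: "100 2.5 0 0 0 0 0;100 3 0 0 0 0 0;100 3 0 0 0 0 0;100 3 0 0 0 0 0;100 1.7 0 0 0 0 0;100 0.7 0 0 0 0 0;100 0 0 0 0 0 0;40 0 0 0 0 0 0;20 0 0 0 0 0 0;20 0 0 0 0 0 0;20 0 0 0 0 0 0;20 0 0 0 0 0 0;20 0 0 0 0 0 0;20 0 0 0 0 0 0;20 0 0 0 0 0 0"

```text
time: 2.7
tool_pos: [0.5027, -0.2934, 0.0336]
ee_rot: [0.244, 1.571, -1.054]
wrist_force: [0.4, -0.4, 0.3]
width: 0.0442
```

Request:
step_arm:
  motion: "10 0 0 0 0 0 0;10 0 0 0 0 0 0;10 0 0 0 0 0 0;10 0 0 0 0 0 0;10 0 0 0 0 0 0;10 0 0 0 0 0 0"

```text
time: 3.2
tool_pos: [0.5026, -0.2933, 0.0334]
ee_rot: [-2.847, 1.571, 2.138]
wrist_force: [0.6, 0.6, 0.6]
width: 0.0344
```

Request:
step_arm:
  motion: "10 -1 0 0 0 0 0;10 -2 0 0 0 0 0;10 -2.5 0 0 0 0 0;10 -3 0 0 0 0 0;10 -3 0 0 0 0 0;10 -3 0 0 0 0 0;10 -3 0 0 0 0 0;10 -2.5 0 0 0 0 0;10 -1 0 0 0 0 0;10 0 0 0 0 0 0"

```text
time: 4.03
tool_pos: [0.5037, -0.2943, 0.2476]
ee_rot: [0.65, 1.563, -0.648]
wrist_force: [0.5, -0.1, -1.6]
width: 0.0344
```

Run:
```python
from h import *
o=robot.get_obs();p=camera_params('wrist');im=snapshot('wrist');save(im,'w2')
from scipy.spatial.transform import Rotation as Ro
M=Ro.from_euler('xyz',o['ee_rot']).as_matrix()
print(o['time'],o['tool_pos'],o['width']);print(M.round(4))
X=o['tool_pos']+M@[0.034-.004,-0.07,0]
print(X,proj(p,[X,o['tool_pos']-M@[.012,0,0]]))
```

```text
4.0333 [ 0.50374959 -0.29432855  0.24761686] 0.034406741481701086
[[ 0.006   0.963   0.2693]
 [-0.0045  0.2694 -0.963 ]
 [-1.      0.0045  0.006 ]]
[ 0.43651632 -0.31331885  0.21730091] [[282.02524282 349.57727004]
 [282.30201489 283.40653812]]
```

View pics/w2.png

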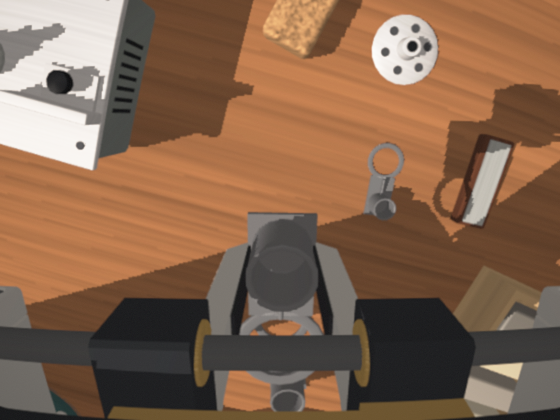

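The shoe is held square in the jaws, with the ring centre near (282,345). I'll turn the shoe to the sharpener's yaw and go to a viewpoint where the spindle is visible.

Request:
step_arm:
  motion: "10 0 0 0 0.07 0 0;10 0 0 -1.5 0.07 0 0;10 0 -0.3 -2.5 0.075 0 0;10 0 -0.4 -2.8 0.07 0 0;10 0 -0.4 -2.9 0 0 0;10 -0.2 -0.4 -3 0 0 0;10 -0.2 -0.4 -3 0 0 0;10 -0.2 -0.4 -3 0 0 0;10 -0.2 -0.4 -3 0 0 0;10 -0.2 -0.4 -3 0 0 0;10 0 -0.4 -2 0 0 0;10 0 -0.2 -1.2 0 0 0;10 0 0 0 0 0 0;10 0 0 0 0 0 0"

```text
time: 5.25
tool_pos: [0.4595, -0.015, 0.2513]
ee_rot: [-1.52, 1.567, -3.102]
wrist_force: [-1.3, 0.0, -0.0]
width: 0.0346
```

```bash
cat >> h.py <<'E'
from scipy.spatial.transform import Rotation as Ro
def look(n,X=None):
    o=robot.get_obs();p=camera_params('wrist');im=snapshot('wrist');save(im,n)
    M=Ro.from_euler('xyz',o['ee_rot']).as_matrix()
    print('t',o['time'],'pos',o['tool_pos'].round(4),'w',o['width'].round(4),'F',o['wrist_force'].round(1));print(M.round(4))
    if X is not None: print(proj(p,X).round(1))
    return o,p,im,M
E
python3 - <<'E'
from h import *
import pickle
o,p,im,M=look('w3',[[.562,-.0055,.175],[.562,-.0055,.146]])
pickle.dump((p,im),open('w3.pkl','wb'))
save(crop(im,200,40,360,160,5),'w3c')
E
```

```text
Traceback (most recent call last):
  File "h.py", line 24, in look
    print('t',o['time'],'pos',o['tool_pos'].round(4),'w',o['width'].round(4),'F',o['wrist_force'].round(1));print(M.round(4))
                                                         ^^^^^^^^^^^^^^^^
AttributeError: 'float' object has no attribute 'round'
```

View pics/w3.png

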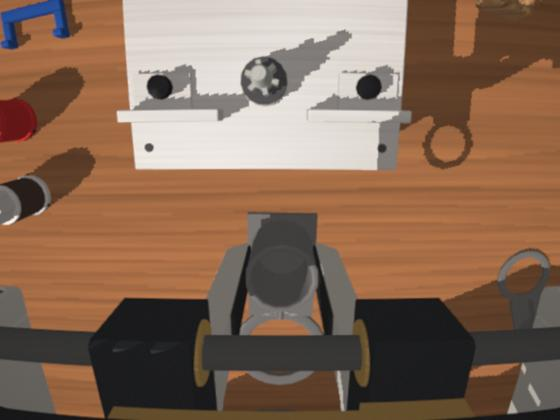

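```bash
sed -i "s/o\['width'\].round(4)/round(o['width'],4)/" h.py
python3 - <<'E'
from h import *
import pickle
o,p,im,M=look('w3',[[.562,-.0055,.175],[.562,-.0055,.146],[.562,-.0055,.118]])
pickle.dump((p,im),open('w3.pkl','wb'))
save(crop(im,220,40,310,110,8),'w3c')
E
```

```text
t 5.3 pos [ 0.4597 -0.0156  0.2516] w 0.0341 F [0.  0.5 0.5]
[[-3.200e-03  9.999e-01 -1.210e-02]
 [-3.000e-04 -1.210e-02 -9.999e-01]
 [-1.000e+00 -3.200e-03  3.000e-04]]
[[264.7  76.2]
 [266.5  80.4]
 [268.   83.7]]
```

View pics/w3c.png

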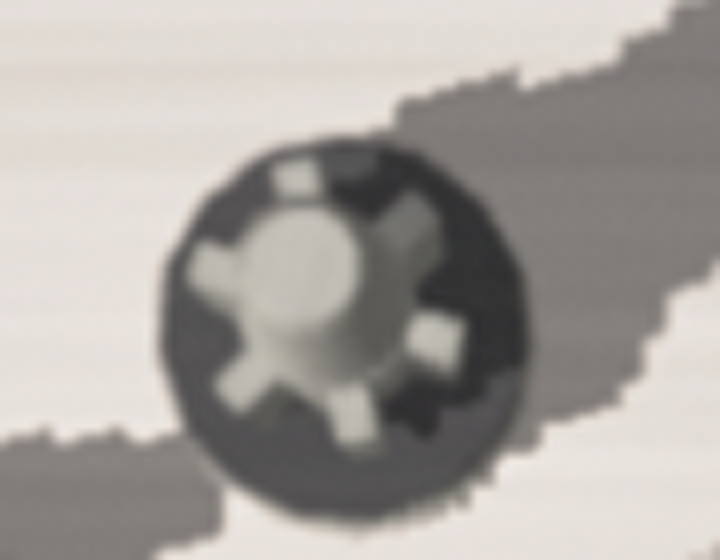

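The spindle is clear in the crop: nose centre (302,265), and six ridges at (298,178), (215,270), (245,385), (352,415), (437,342) and (412,222). I'll cast these onto their planes.

Run:
```python
from h import *
import pickle
p,im=pickle.load(open('w3.pkl','rb'))
f=lambda c:(c[0]/8+220-.45,c[1]/8+40-.45)
print('nose',onz(p,f((302,265)),.175))
print('disc',onz(p,f((345,330)),.118))
P=np.array([onz(p,f(c),.146) for c in [(298,178),(215,270),(245,385),(352,415),(437,342),(412,222)]])
c=P.mean(0);print('c',c)
d=P-c;a=np.degrees(np.arctan2(d[:,1],d[:,0]));print(a,np.hypot(d[:,0],d[:,1]),np.mod(a,60))
# deck front edge / side corners, fence ends
for q in [(135,170),(398,170),(118,122),(410,122)]: print(onz(p,q,.1 if q[1]>150 else .1))
g=cv2.cvtColor(im,cv2.COLOR_RGB2GRAY)
```

```text
nose [ 0.5642685  -0.00075277  0.175     ]
disc [ 0.56431969 -0.00125102  0.118     ]
c [ 0.56423145 -0.0010266   0.146     ]
[  12.03859641   73.37854454  133.15723991 -168.07185163 -109.96409457
  -48.92346025] [0.01116895 0.01055548 0.01051522 0.01024516 0.01069466 0.01053957] [12.03859641 13.37854454 13.15723991 11.92814837 10.03590543 11.07653975]
[0.49053556 0.11970318 0.1       ]
[ 0.48746516 -0.12252826  0.1       ]
[0.5343386  0.13070324 0.1       ]
[ 0.53061117 -0.13055384  0.1       ]
```

Run:
```python
from h import *
import pickle
p,im=pickle.load(open('w3.pkl','rb'))
o=robot.get_obs();M=Ro.from_euler('xyz',o['ee_rot']).as_matrix()
h=.0335
for y,z in [(-.07+.03,0),(-.07-.03,0),(-.07,.03),(-.07,-.03),(-.07+.022,0),(-.07-.022,0)]:
    print(y,z,proj(p,o['tool_pos']+M@[h-.004,y,z]))
save(crop(im,200,190,360,400,3),'w3d')
```

```text
-0.04000000000000001 0 [[282.60689563 309.8760254 ]]
-0.1 0 [[282.3908391  386.18355877]]
-0.07 0.03 [[328.3853435  349.72626562]]
-0.07 -0.03 [[236.59618504 349.61409059]]
-0.04800000000000001 0 [[282.57653515 320.92891314]]
-0.092 0 [[282.41808141 376.86283225]]
```

View pics/w3d.png

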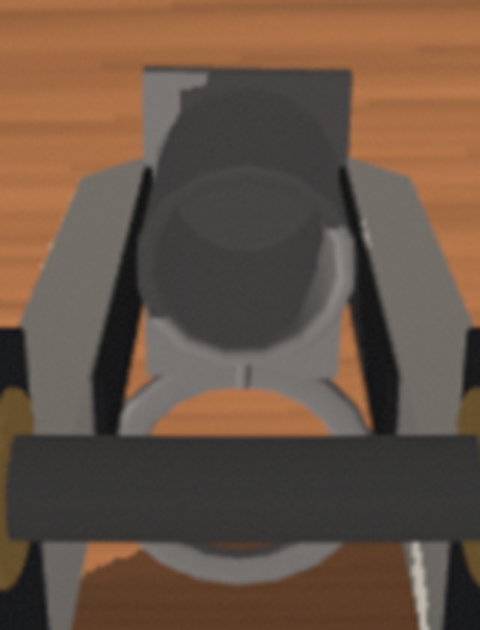

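The held ring appears within about 1 mm of the predicted place. The spindle is at (0.5643,-0.001), with ridges at 12° mod 60. Moving the ring over the spindle.

Request:
step_arm:
  motion: "10 0 1.8 -0.2 0 0 0;10 0 3 -0.3 0 0 0;10 0 3.5 -0.3 0 0 0;10 0 3.5 -0.3 0 0 0;10 0 3 -0.2 0 0 0;10 0 1.7 -0.2 0 0 0;10 0 0.8 0 0 0 0;10 0 0 0 0 0 0;10 0 0 0 0 0 0;10 0 0 0 0 0 0"

```text
time: 6.18
tool_pos: [0.6326, -0.003, 0.2537]
ee_rot: [-1.127, 1.57, -2.711]
wrist_force: [0.2, 0.1, -2.4]
width: 0.0339
```

Run:
```python
from h import *
o,p,im,M=look('w4',[[.5643,-.001,.175]])
print('ring c',o['tool_pos']+M@[.0335,-.069,-.0005])
save(crop(im,180,270,380,420,4),'w4c')
```

```text
t 6.1833 pos [ 0.6326 -0.003   0.2537] w 0.0339 F [ 0.2  0.1 -2.4]
[[-5.000e-04  9.999e-01 -1.310e-02]
 [-2.000e-04 -1.310e-02 -9.999e-01]
 [-1.000e+00 -5.000e-04  2.000e-04]]
[[280.5 307.8]]
ring c [ 0.56361062 -0.00164226  0.22020558]
```

View pics/w4c.png

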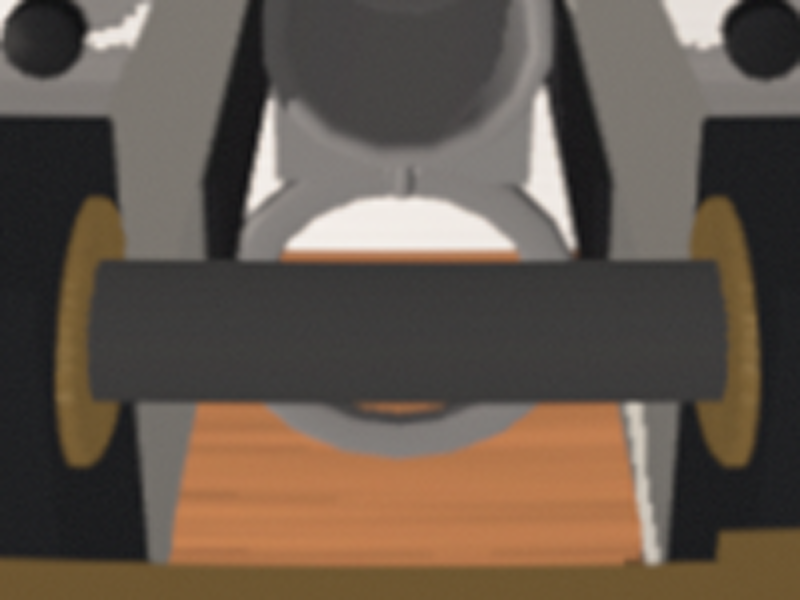

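Request:
step_arm:
  motion: "10 0.5 0.07 -0.06 0 0 0;10 1 0 0 0 0 0;10 1.5 0 0 0 0 0;10 1.5 0 0 0 0 0;10 1.5 0 0 0 0 0;10 1.5 0 0 0 0 0;10 1.5 0 0 0 0 0;10 1 0 0 0 0 0;10 0.5 0 0 0 0 0;10 0.3 0 0 0 0 0;10 0 0 0 0 0 0"

```text
time: 7.15
tool_pos: [0.6339, -0.0018, 0.145]
ee_rot: [-1.51, 1.57, -3.093]
wrist_force: [-0.2, 1.0, -1.2]
width: 0.0345
```

Run:
```python
from h import *
o,p,im,M=look('w5')
print('ring c',o['tool_pos']+M@[.0335,-.069,-.0005])
a=snapshot('side');b=snapshot('top')
cv2.imwrite('pics/c5.png',np.hstack([cv2.cvtColor(x,cv2.COLOR_RGB2BGR) for x in (crop(a,250,165,350,265,4),crop(b,230,160,330,260,4))]))
```

```text
t 7.15 pos [ 0.6339 -0.0018  0.145 ] w 0.0345 F [-0.2  1.  -1.2]
[[-6.000e-04  9.999e-01 -1.210e-02]
 [-0.000e+00 -1.210e-02 -9.999e-01]
 [-1.000e+00 -6.000e-04  0.000e+00]]
ring c [ 5.64879022e-01 -4.31813985e-04  1.11571722e-01]
```

View pics/c5.png

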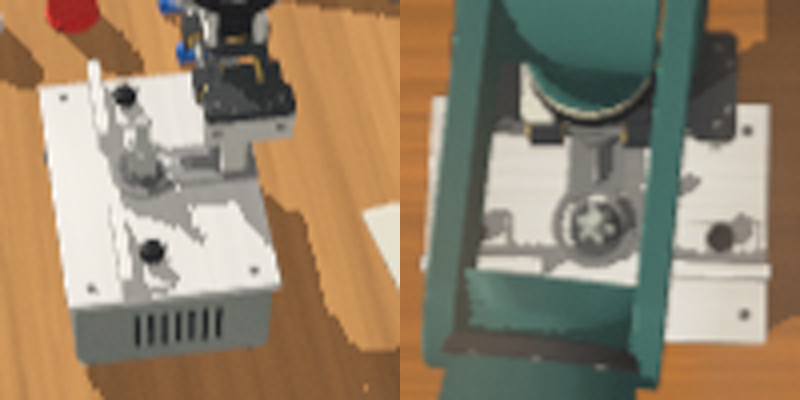

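View pics/w5.png

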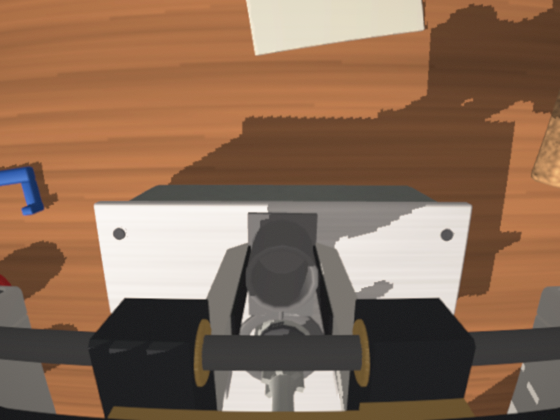

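The ring encircles the spindle just above the boss, with the tongue pointing behind the fence. Lowering it the rest of the way.

Request:
step_arm:
  motion: "10 0.3 -0.03 0.03 0 0 0;10 0.3 0 0 0 0 0;10 0.3 0 0 0 0 0;10 0.2 0 0 0 0 0;10 0.1 0 0 0 0 0;10 0 0 0 0 0 0;10 0 0 0 0 0 0"

```text
time: 7.88
tool_pos: [0.6338, -0.0022, 0.1335]
ee_rot: [-0.605, 1.571, -2.188]
wrist_force: [-0.3, 0.2, -0.7]
width: 0.034
```

Request:
step_arm:
  motion: "10 0.1 0 0 0 0 0;10 0.05 0 0 0 0 0;10 0 0 0 0 0 0"

```text
time: 8.13
tool_pos: [0.6338, -0.0021, 0.1334]
ee_rot: [1.299, 1.57, -0.284]
wrist_force: [-2.3, -0.1, 4.6]
width: 0.0348
```

Run:
```python
from h import *
o,p,im,M=look('w6')
a=snapshot('side');b=snapshot('top')
cv2.imwrite('pics/c6.png',np.hstack([cv2.cvtColor(x,cv2.COLOR_RGB2BGR) for x in (crop(a,265,175,325,235,6),crop(b,250,190,310,250,6))]))
```

```text
t 8.1333 pos [ 0.6338 -0.0021  0.1334] w 0.0348 F [-2.3 -0.1  4.6]
[[ 7.000e-04  9.999e-01 -1.220e-02]
 [-2.000e-04 -1.220e-02 -9.999e-01]
 [-1.000e+00  7.000e-04  2.000e-04]]
```

View pics/c6.png

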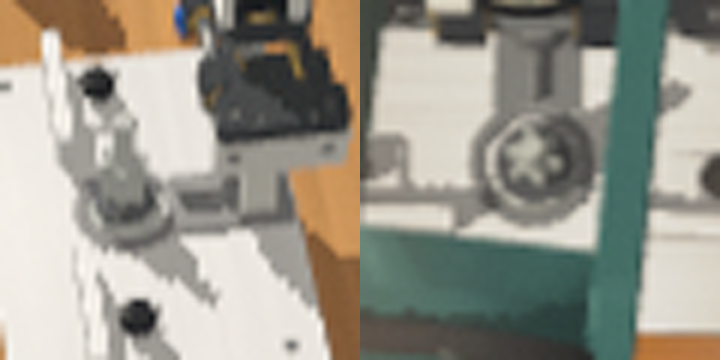

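The force on the tool is +4.6 N at 0.1334, the height where the underside meets the deck, so the ring is down. Releasing it and rising.

Request:
step_arm:
  motion: "40 0 0 0 0 0 0;50 0 0 0 0 0 0;60 0 0 0 0 0 0;75 0 0 0 0 0 0;75 0 0 0 0 0 0;75 0 0 0 0 0 0;75 -1 0 0 0 0 0;75 -2 0 0 0 0 0;75 -3 0 0 0 0 0;100 -3 0 0 0 0 0;100 -3 0 0 0 0 0;100 -2 -1 0 0 0 0;100 0 -3.5 0 0 0 0;100 0 -3.5 0 0 0 0;100 0 -3.5 0 0 0 0;100 0 -2.5 0 0 0 0;100 0 -1 0 0 0 0;100 0 0 0 0 0 0"

```text
time: 9.78
tool_pos: [0.4828, -0.0002, 0.2738]
ee_rot: [1.444, 1.568, -0.139]
wrist_force: [1.3, 0.7, 0.2]
width: 0.0938
```

Run:
```python
from h import *
o,p,im,M=look('w7',[[.5643,-.001,.175],[.5643,-.001,.146],[.6343,-.002,.144],[.446,.3,.08]])
import pickle;pickle.dump((p,im),open('w7.pkl','wb'))
save(crop(im,220,20,340,140,5),'w7c')
```

```text
t 9.7833 pos [ 4.828e-01 -2.000e-04  2.738e-01] w 0.0938 F [1.3 0.7 0.2]
[[ 3.200e-03  9.999e-01 -1.230e-02]
 [-4.000e-04 -1.230e-02 -9.999e-01]
 [-1.000e+00  3.200e-03  4.000e-04]]
[[281.8 110. ]
 [281.8 110.7]
 [282.   19.2]
 [ 20.1 227.6]]
```

View pics/w7.png

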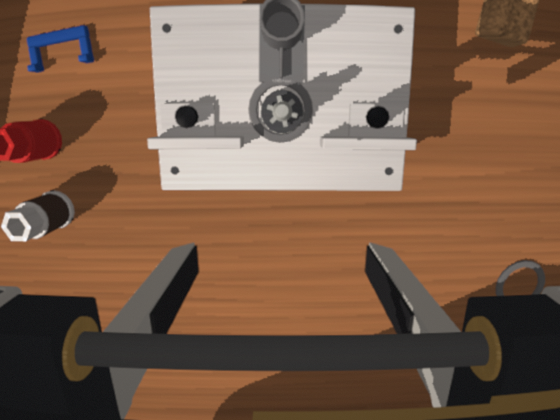

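View pics/w7c.png

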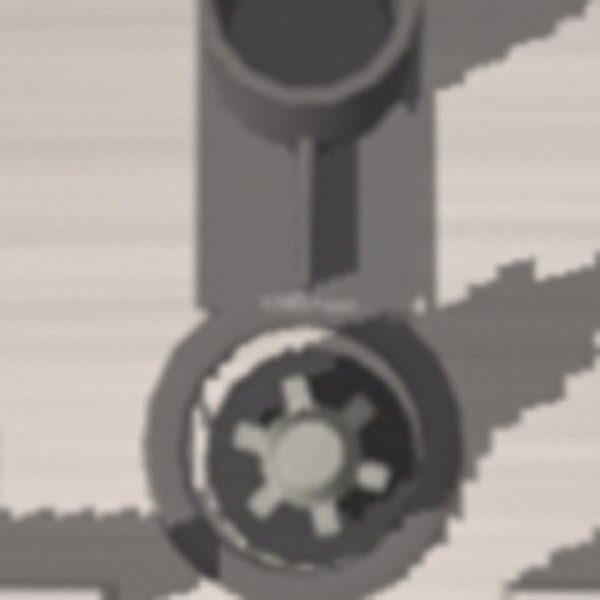

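The shoe lies flat round the boss with its tongue along +x, and its jaws are clear. The drum's hub is at (17,225) in the wrist view. First I'll re-measure the spindle from this picture, then go above the drum.

Run:
```python
from h import *
import pickle
p,im=pickle.load(open('w7.pkl','rb'))
f=lambda c:(c[0]/5+220-.4,c[1]/5+20-.4)
print('nose',onz(p,f((308,456)),.175))
P=np.array([onz(p,f(c),.146) for c in [(295,390),(247,437),(263,502),(327,518),(375,474),(360,410)]])
c=P.mean(0);print('c',c)
d=P-c;a=np.degrees(np.arctan2(d[:,1],d[:,0]));print(np.mod(a,60),np.mod(a,60).mean())
```

```text
nose [ 0.56373158 -0.0005641   0.175     ]
c [ 0.56430891 -0.00106059  0.146     ]
[13.54285997 13.67454408 12.66355499 13.87017501 13.46877061 11.5531163 ] 13.12883682522947
```

Request:
step_arm:
  motion: "100 0 -0.2 -1.5 0 0 0;100 0 -0.4 -3 0 0 0;100 0.2 -0.4 -3.3 0 0 0;100 0.2 -0.5 -3.4 0 0 0;100 0.2 -0.5 -3.4 0 0 0;100 0.2 -0.5 -3.4 0 0 0;100 0.2 -0.5 -3.4 0 0 0;100 0.2 -0.4 -3.3 0 0 0;100 0.2 -0.4 -3 0 0 0;100 0 -0.3 -1.8 0 0 0;100 0 0 -0.4 0 0 0;100 0 0 0 0 0 0;100 0 0 0 0 0 0"

```text
time: 10.92
tool_pos: [0.4474, 0.2989, 0.2575]
ee_rot: [-0.213, 1.57, -1.796]
wrist_force: [-0.4, -0.6, -0.2]
width: 0.0944
```

Run:
```python
from h import *
o,p,im,M=look('w8',[[.446,.3,.08]])
import pickle;pickle.dump((p,im),open('w8.pkl','wb'))
save(crop(im,220,150,340,270,5),'w8c')
```

```text
t 10.9167 pos [0.4474 0.2989 0.2575] w 0.0944 F [-0.4 -0.6 -0.2]
[[-3.000e-04  9.999e-01 -1.250e-02]
 [-1.100e-03 -1.250e-02 -9.999e-01]
 [-1.000e+00 -2.000e-04  1.200e-03]]
[[280.6 196.2]]
```

View pics/w8.png

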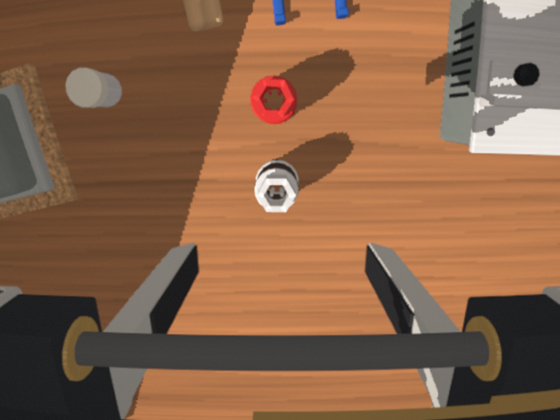

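View pics/w8c.png

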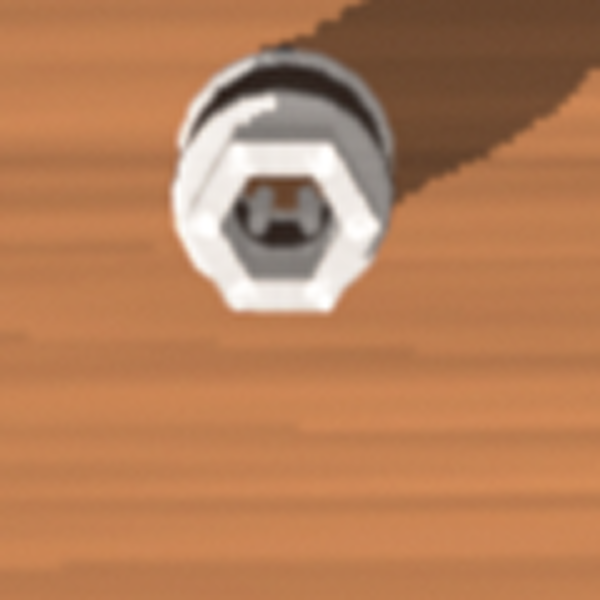

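The target drum's hub has vertices at crop (233,143), (331,143), (380,222), (331,312), (236,312) and (190,224). The red lookalike sits at (273,99).

Run:
```python
from h import *
import pickle
p,im=pickle.load(open('w8.pkl','rb'))
g=crop(im,220,150,340,270,5)
m=(g.min(2)>200).astype(np.uint8)
cs=max(cv2.findContours(m,cv2.RETR_EXTERNAL,cv2.CHAIN_APPROX_NONE)[0],key=cv2.contourArea)
f=lambda c:(c[0]/5+220-.4,c[1]/5+150-.4)
V=[(233,143),(331,143),(380,222),(331,312),(236,312),(190,224)]
P=np.array([onz(p,f(c),.08) for c in V]);c=P.mean(0);print('c',c)
d=P-c;a=np.degrees(np.arctan2(d[:,1],d[:,0]));print(np.hypot(d[:,0],d[:,1]),np.mod(a,60),'flat normals',np.mod(a+30,60))
```

```text
c [0.44739383 0.30432864 0.08      ]
[0.01968214 0.01944567 0.01935898 0.0201749  0.02023668 0.01874458] [29.61369919 30.16965796 32.16464289 27.658643   30.61533983 27.58127333] flat normals [59.61369919  0.16965796  2.16464289 57.658643    0.61533983 57.58127333]
```

The hub centre is at (0.4474,0.3043), with flat normals at about 0° mod 60. I'll turn the jaws by about 30° onto a pair of flats, come down partway and check.

Request:
step_arm:
  motion: "75 0 0 -0.54 0 0 0;75 0 0 0 0.1 0 0;75 0.5 0 0 0.11 0 0;75 1.5 0 0 0.11 0 0;75 2 0 0 0.1 0 0;75 3 0 0 0.1 0 0;75 3 0 0 0 0 0;75 2.5 0 0 0 0 0;75 1 0 0 0 0 0;75 0.5 0 0 0 0 0;75 0 0 0 0 0 0"

```text
time: 11.88
tool_pos: [0.4501, 0.2974, 0.1176]
ee_rot: [-2.021, 1.564, 2.17]
wrist_force: [0.2, -0.2, 0.7]
width: 0.0704
```

Run:
```python
from h import *
o,p,im,M=look('w9',[[.4474,.3043,.08]])
print(np.degrees(np.arctan2(M[1,2],M[0,2])))
import pickle;pickle.dump((p,im),open('w9.pkl','wb'))
save(crop(im,200,190,360,310,5),'w9c')
```

```text
t 11.8833 pos [0.4501 0.2974 0.1176] w 0.0704 F [ 0.2 -0.2  0.7]
[[-0.0039  0.8673 -0.4978]
 [ 0.0057 -0.4978 -0.8673]
 [-1.     -0.0062 -0.003 ]]
[[274.6 253.6]]
-119.85689711656369
```

View pics/w9.png

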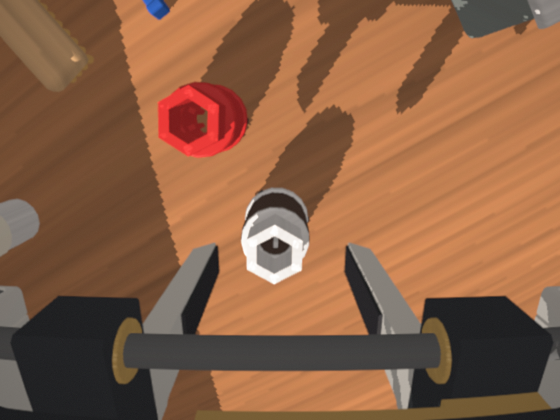

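View pics/w9c.png

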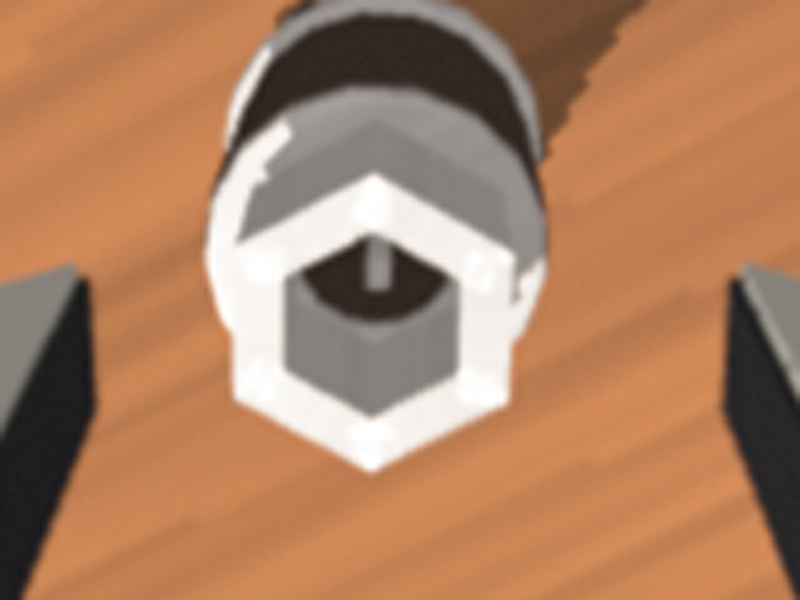

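The hub flats are parallel to the pads (edges at crop x = 233 and 512). The centre is 4.7 mm to the left and 5.8 mm back, so I'll correct that, descend and grip.

Request:
step_arm:
  motion: "75 0 -0.3 -0.25 0 0 0;75 0 -0.28 -0.22 0 0 0;75 0 0 0 0 0 0;75 1 0 0 0 0 0;75 1.5 0 0 0 0 0;75 1 0 0 0 0 0;75 0.4 0 0 0 0 0;75 0 0 0 0 0 0;75 0 0 0 0 0 0"

```text
time: 12.68
tool_pos: [0.4486, 0.3022, 0.0786]
ee_rot: [-2.091, 1.56, 2.106]
wrist_force: [-0.1, -0.6, 0.2]
width: 0.0701
```

Request:
step_arm:
  motion: "75 0.1 -0.2 -0.12 0 0 0;50 0 0 0 0 0 0;30 0 0 0 0 0 0;10 0 0 0 0 0 0;10 0 0 0 0 0 0;10 0 0 0 0 0 0;10 0 0 0 0 0 0;10 0 0 0 0 0 0;10 0 0 0 0 0 0;10 0 0 0 0 0 0;10 0 0 0 0 0 0;10 0 0 0 0 0 0"

```text
time: 13.68
tool_pos: [0.4481, 0.3035, 0.0781]
ee_rot: [-2.181, 1.559, 2.018]
wrist_force: [0.4, 0.6, 0.8]
width: 0.0335
```

Request:
step_arm:
  motion: "10 -0.5 0 0 0 0 0;10 -1.5 0 0 0 0 0;10 -2.5 0 0 0 0 0;10 -3 0 0 0 0 0;10 -3 0 0 0 0 0;10 -3 0 0 0 0 0;10 -3 0 0 0 0 0;10 -2.5 0 0 0 0 0;10 -1.5 0 0 0 0 0;10 -0.5 0 0 0 0 0;10 0 0 0 0 0 0;10 0 0 0 0 0 0"

```text
time: 14.68
tool_pos: [0.4487, 0.3009, 0.2864]
ee_rot: [-1.94, 1.559, 2.258]
wrist_force: [0.3, -0.1, -2.2]
width: 0.0339
```

Run:
```python
from h import *
o,p,im,M=look('w10',None)
X=o['tool_pos']-M@[.003,0,0];print(proj(p,X))
save(crop(im,200,190,360,310,5),'w10c')
```

```text
t 14.6833 pos [0.4487 0.3009 0.2864] w 0.0339 F [ 0.3 -0.1 -2.2]
[[-0.0075  0.8708 -0.4915]
 [ 0.0091 -0.4915 -0.8708]
 [-0.9999 -0.011  -0.0043]]
[[282.02125118 274.38512249]]
```

View pics/w10c.png

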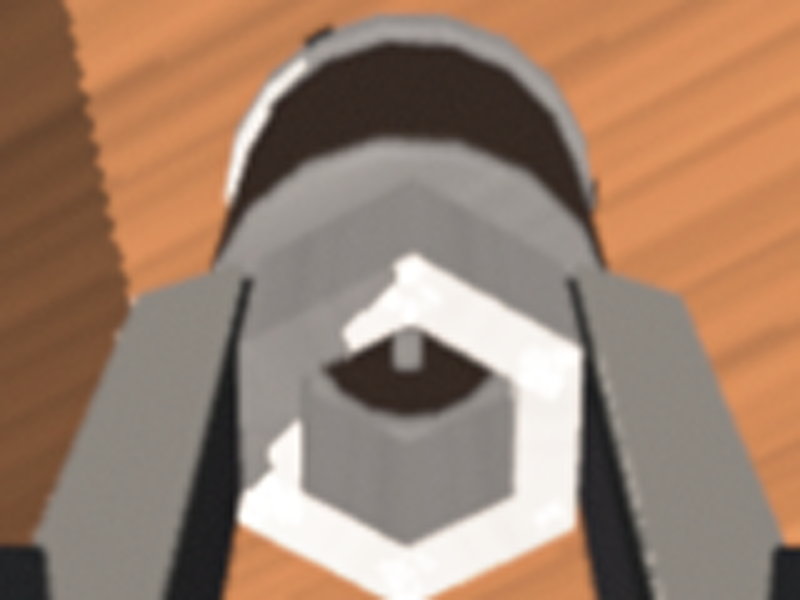

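The drum is held square. I'll turn it 12° to match the ridges and carry it above the spindle.

Request:
step_arm:
  motion: "10 -0.3 0 0 -0.105 0 0;10 0 0.5 0.6 -0.105 0 0;10 0 1.2 1.5 0 0 0;10 0 2 2.5 0 0 0;10 0 2.2 2.8 0 0 0;10 0 2.4 3 0 0 0;10 0 2.4 3 0 0 0;10 0 2.4 3 0 0 0;10 0 2.4 3 0 0 0;10 0 2.2 2.8 0 0 0;10 0 1.4 1.8 0 0 0;10 0 0.7 0.9 0 0 0;10 0 0.3 0.4 0 0 0;10 0 0 0 0 0 0;10 0 0 0 0 0 0;10 0 0 0 0 0 0"

```text
time: 16.07
tool_pos: [0.5641, 0.001, 0.2872]
ee_rot: [-2.37, 1.558, 2.04]
wrist_force: [0.5, 0.0, -3.5]
width: 0.0337
```

```bash
cat >> h.py <<'E'
def err(ang=12.5,S=(.5643,-.0010),off=(-.0006,0)):
    P=[];
    o=robot.get_obs();M=Ro.from_euler('xyz',o['ee_rot']).as_matrix()
    D=o['tool_pos']+M@[0,off[0],off[1]]
    e=np.array([S[0]-D[0],S[1]-D[1],0]); t=M.T@e
    yaw=np.degrees(np.arctan2(M[1,2],M[0,2]))
    print('t',round(o['time'],2),'tcp',o['tool_pos'].round(4),'under-deck mm',round((o['tool_pos'][2]-.0781-.1)*1e3,1),'toolx',M[:,0].round(4))
    print('need cm tool y,z',(t[1:]*100).round(2),'yaw err deg',round((ang-yaw+30)%60-30,2),'F',o['wrist_force'].round(1),'T',o['wrist_torque'].round(2),'w',round(o['width'],4))
E
python3 -c "
from h import *
err()
look('w11')"
```

```text
t 16.07 tcp [0.5641 0.001  0.2872] under-deck mm 109.1 toolx [-0.0056  0.011  -0.9999]
need cm tool y,z [0.14 0.18] yaw err deg -0.22 F [ 0.5  0.  -3.5] T [ 0.03 -0.02 -0.04] w 0.0337
t 16.0667 pos [0.5641 0.001  0.2872] w 0.0337 F [ 0.5  0.  -3.5]
[[-0.0056  0.9548 -0.297 ]
 [ 0.011  -0.297  -0.9548]
 [-0.9999 -0.0086 -0.0089]]
```

View pics/w11.png

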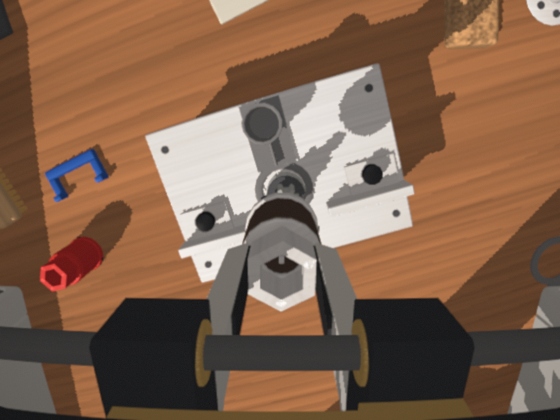

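Request:
step_arm:
  motion: "10 0 0.14 0.18 0 -0.008 0;10 0.5 0 0 0 0 0;10 1 0 0 0 0 0;10 0.8 0 0 0 0 0;10 0.4 0 0 0 0 0;10 0 0 0 0 0 0;10 0 0 0 0 0 0"

```text
time: 16.7
tool_pos: [0.5647, -0.0027, 0.2593]
ee_rot: [-1.569, 1.561, 2.84]
wrist_force: [-0.3, -0.7, -2.4]
width: 0.0335
```

```bash
python3 -c "
from h import *
err()"
```

```text
t 16.7 tcp [ 0.5647 -0.0027  0.2593] under-deck mm 81.2 toolx [-0.0093  0.0029 -1.    ]
need cm tool y,z [-0.03 -0.15] yaw err deg -0.1 F [-0.3 -0.7 -2.4] T [0.04 0.04 0.  ] w 0.0335
```

Request:
step_arm:
  motion: "10 0 -0.03 -0.14 0 0 0;10 0.5 0 0 0 0 0;10 0.8 0 0 0 0 0;10 0.8 0 0 0 0 0;10 0.5 0 0 0 0 0;10 0 0 0 0 0 0;10 0 0 0 0 0 0"

```text
time: 17.28
tool_pos: [0.5646, -0.0012, 0.2333]
ee_rot: [-1.561, 1.561, 2.847]
wrist_force: [0.4, -0.8, -3.0]
width: 0.0334
```

```bash
python3 -c "
from h import *
err()
look('w12')
b=snapshot('side');save(crop(b,240,150,340,230,6),'s12')"
```

```text
t 17.28 tcp [ 0.5646 -0.0012  0.2333] under-deck mm 55.2 toolx [-0.0093  0.0028 -1.    ]
need cm tool y,z [ 0.02 -0.01] yaw err deg -0.1 F [ 0.4 -0.8 -3. ] T [0.04 0.01 0.02] w 0.0334
t 17.2833 pos [ 0.5646 -0.0012  0.2333] w 0.0334 F [ 0.4 -0.8 -3. ]
[[-9.300e-03  9.542e-01 -2.991e-01]
 [ 2.800e-03 -2.991e-01 -9.542e-01]
 [-1.000e+00 -9.700e-03  1.000e-04]]
```

View pics/s12.png

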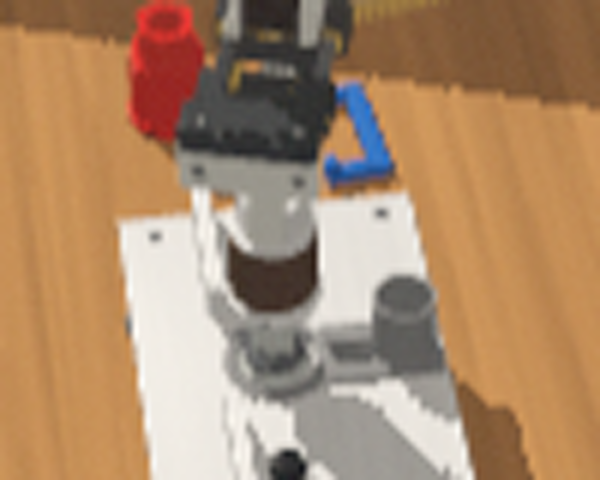

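Centred and over the nose, no contact. Lowering onto the splines in small steps.

Request:
step_arm:
  motion: "10 0.4 0.02 0 0 0 0;10 0.4 0 0 0 0 0;10 0.4 0 0 0 0 0;10 0.3 0 0 0 0 0;10 0.3 0 0 0 0 0;10 0 0 0 0 0 0"

```text
time: 17.88
tool_pos: [0.5646, -0.0012, 0.215]
ee_rot: [-1.561, 1.561, 2.848]
wrist_force: [0.1, -0.2, -3.2]
width: 0.034
```

```bash
python3 -c "
from h import *
err()"
```

```text
t 17.88 tcp [ 0.5646 -0.0012  0.215 ] under-deck mm 36.9 toolx [-0.0095  0.0029 -1.    ]
need cm tool y,z [ 0.02 -0.  ] yaw err deg -0.1 F [ 0.1 -0.2 -3.2] T [ 0.   -0.   -0.02] w 0.034
```

The underside is 37 mm above the deck with no contact force, below the 43 mm riding height, so it has meshed. Continuing to the washer.

Request:
step_arm:
  motion: "10 0.4 0.02 0 0 0 0;10 0.4 0 0 0 0 0;10 0.4 0 0 0 0 0;10 0.3 0 0 0 0 0;10 0.2 0 0 0 0 0;10 0 0 0 0 0 0;10 0 0 0 0 0 0"

```text
time: 18.47
tool_pos: [0.5651, -0.0012, 0.199]
ee_rot: [-1.602, 1.562, 2.807]
wrist_force: [-0.5, 0.3, -1.9]
width: 0.0338
```

```bash
python3 -c "
from h import *
err()"
```

```text
t 18.47 tcp [ 0.5651 -0.0012  0.199 ] under-deck mm 20.9 toolx [-0.0079  0.0027 -1.    ]
need cm tool y,z [-0.02  0.  ] yaw err deg -0.1 F [-0.5  0.3 -1.9] T [ 0.08  0.02 -0.06] w 0.0338
```

Now pressing against the washer, with the stop expected at a TCP height of about 0.188.

Request:
step_arm:
  motion: "10 0.3 0 0 0 0 0;10 0.2 0 0 0 0 0;10 0.2 0 0 0 0 0;10 0.2 0 0 0 0 0;10 0.1 0 0 0 0 0;10 0.1 0 0 0 0 0;10 0 0 0 0 0 0;10 0 0 0 0 0 0"

```text
time: 19.13
tool_pos: [0.5658, -0.0013, 0.1911]
ee_rot: [-1.817, 1.567, 2.592]
wrist_force: [-1.6, 0.5, 8.0]
width: 0.0335
```

```bash
python3 -c "
from h import *
err()"
```

```text
t 19.13 tcp [ 0.5658 -0.0013  0.1911] under-deck mm 13.0 toolx [-0.0036  0.0022 -1.    ]
need cm tool y,z [-0.09  0.02] yaw err deg -0.1 F [-1.6  0.5  8. ] T [ 0.09  0.52 -0.06] w 0.0335
```

Request:
step_arm:
  motion: "10 0.15 -0.04 0 0 0 0;10 0.15 -0.03 0 0 0 0;10 0.15 0 0 0 0 0;10 0 0 0 0 0 0;10 0 0 0 0 0 0"

```text
time: 19.55
tool_pos: [0.5657, -0.0013, 0.188]
ee_rot: [-2.249, 1.569, 2.16]
wrist_force: [-2.0, -0.4, 10.8]
width: 0.034
```

```bash
python3 -c "
from h import *
err()"
```

```text
t 19.55 tcp [ 0.5657 -0.0013  0.188 ] under-deck mm 9.9 toolx [-0.0011  0.0017 -1.    ]
need cm tool y,z [-0.08  0.02] yaw err deg -0.09 F [-2.  -0.4 10.8] T [ 0.06  0.47 -0.04] w 0.034
```

Nearly at the stop: about 14 N including the drum's weight, height 9.9 mm. I'll add a margin and watch whether the height stops changing.

Request:
step_arm:
  motion: "10 0.1 -0.03 0 0 0 0;10 0.1 -0.03 0 0 0 0;10 0.1 0 0 0 0 0;10 0 0 0 0 0 0;10 0 0 0 0 0 0"

```text
time: 19.97
tool_pos: [0.5658, -0.0012, 0.1878]
ee_rot: [2.28, 1.568, 0.405]
wrist_force: [-2.9, 0.4, 18.2]
width: 0.034
```

```bash
python3 -c "
from h import *
err()"
```

```text
t 19.97 tcp [ 0.5658 -0.0012  0.1878] under-deck mm 9.7 toolx [ 0.0026  0.0011 -1.    ]
need cm tool y,z [-0.09  0.02] yaw err deg -0.07 F [-2.9  0.4 18.2] T [-0.    0.82 -0.16] w 0.034
```

```bash
python3 -c "
from h import *
a=snapshot('side');b=snapshot('top');look('w13');err()
cv2.imwrite('pics/c13.png',np.hstack([cv2.cvtColor(x,cv2.COLOR_RGB2BGR) for x in (crop(a,245,155,325,235,5),b[100:300,100:300].repeat(2,0).repeat(2,1))]))"
```

```text
t 20.0667 pos [ 0.5658 -0.0012  0.1878] w 0.0341 F [-2.7 -0.2 18.1]
[[ 0.0026  0.9541 -0.2995]
 [ 0.0012 -0.2995 -0.9541]
 [-1.      0.0022 -0.0019]]
t 20.12 tcp [ 0.5658 -0.0012  0.1878] under-deck mm 9.7 toolx [ 0.0027  0.0011 -1.    ]
need cm tool y,z [-0.09  0.02] yaw err deg -0.07 F [-4.   0.6 18.1] T [ 0.05  0.87 -0.15] w 0.034
```

View pics/c13.png

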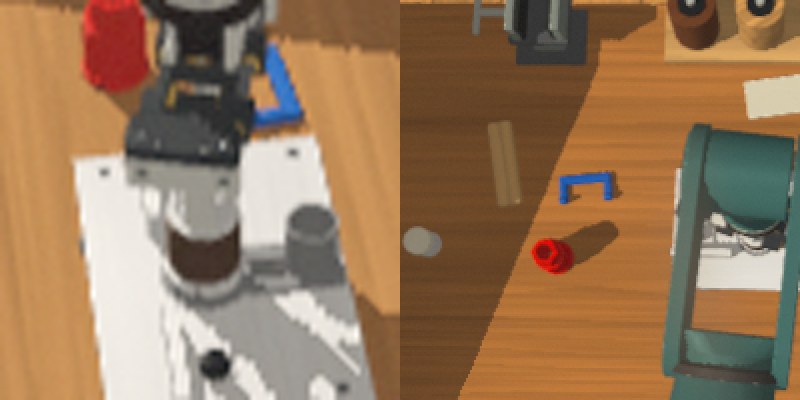

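View pics/w13.png

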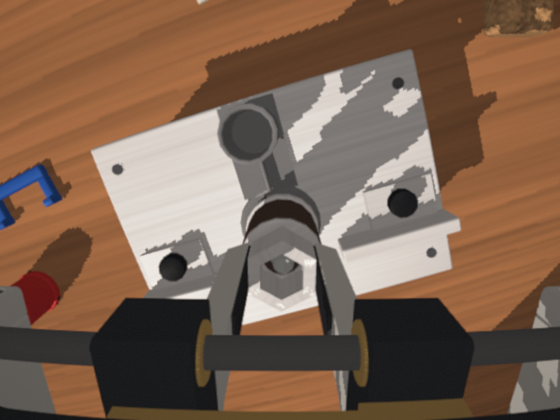

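The pictures show the drum down on the spindle, the shoe flat under it with its port behind the fence, and the spindle nose visible in the bore. The readings are steady, so I'm handing in.

```bash
python3 -c "
from h import *
print(robot.close_job())"
```

```text
the job is handed in; nothing more can be done
None
```

The sharpener is back together, and the job was handed in at about 20 s with the arm still gripping the drum and pressing it down.

- **Shoe:** I lowered the middle-sized dust shoe over the spindle until it touched the deck (+4.6 N at the expected height) and let go. Later pictures show it flat round the boss, with its hose port behind the fence.
- **Drum:** I gripped the brown-sleeved drum by its hub flats, turned it 12° to match the ridges and lowered it. It meshed without contact force, passing the 43 mm riding height freely.
- **Fully home:** The underside reads 9.7 mm above the deck against 10 nominal. Adding more push raised the force from about 11 N to 18 N while the height changed only 0.2 mm. With the drum's weight, that is about 21 N on the washer against the 14 N it needs.
- **Small disagreements:** The tool reads 0.9 mm off my measured spindle axis, within the 1 mm of play, with about 3–4 N of side force. The height assumes the drum has not slipped in the jaws; I saw no sign of slipping.

Neither part was dropped. I moved nothing else on purpose, and the things I could see in the last pictures lay where they had been.

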